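# Set the bench comparator on its setting disc

## Robot

A 7-joint arm with a two-finger parallel gripper is mounted at the origin on a cart in front of the work surface, level with it; the furniture and walls round the work are solid. World frame = base frame: x ahead of the robot, y to its left, z up, the work surface at z = 0. Lengths are in m, angles in rad, forces in N, time in s.
With the tool pointing down it reaches from about 0.4 to 0.9 m from the base axis. Payload 5.6 kg.
Tool frame: the origin (TCP) lies midway between the tips of the shut fingers; the grasp point (between the pads) lies 19 mm behind it; z points along the fingers, y is the line along which they close (so a half turn about z gives the same grasp; the last joint's range is limited). The gripper opens to 92 mm and grips with 3 to 60 N. Pads are 20 mm wide; open, the fingers measure 128 mm over their backs; the gripper's body (75 mm by 189 mm) begins 69 mm behind the grasp point.
Start: joints at [1.259, 0.468, -0.012, 1.603, 0.006, 1.071, -0.056], TCP at [0.173, -0.627, 0.215] pointing down, gripper open.
Joint ranges: [-2.53, 2.53], [-0.31, 2.02], [-1.57, 1.55], [0.28, 2.44], [-1.29, 4.43], [0.15, 1.84], [-2.92, 2.92]. Speed limits (rad/s): [2.57, 2.57, 3.14, 3.14, 3.14, 3.14, 3.14].

## Interface

Orientations are given as a 3x3 rotation matrix whose columns are the frame's x, y, z axes.
In Python, from station import env, effector, solver, viewer, workorder, search_frame, tip_of gives the robot as it stands. Calls block until the motion is done:
- env.reach(position, orientation): joint-space move of the TCP to a pose.
- env.movel(position, frame=None, rate=0.15): straight line of the TCP; frame=None keeps the orientation; rate is the mean speed in m/s.
- env.goto_joints(angles): joint-space move.
- effector.release() and effector.grasp(squeeze=None): open the fingers fully, or close them until they stop; squeeze is the grip in N (None keeps the last).
- env.pause(seconds).
- solver.inverse_kinematics(position, orientation): joint angles nearest the present ones, or None.
- env.sense(): the state.
- viewer.read_camera(name): name is "side" or "top"; returns (picture, depth): 400x640x3 uint8, red, green, blue; 400x640 float32, m along the optical axis (not along the pixel's ray), 0 where there is no reading.
- viewer.camera_info(name): a dict with "intrinsics" (3x3 intrinsics, pixels), "dist_coeffs" ([k1, k2, p1, p2, k3] as OpenCV has them; the pictures are not rectified), "eye" and "rotation" of the camera in the world. Camera axes: x right, y up, looking along -z (the intrinsics and any distortion apply to the point x, -y, -z); pixel columns grow to the right and rows downward; lengths in m; the calibration is good to about 2 mm. A picture is of the moment at which its call begins. camera_info takes no time and is no camera call.
A pose or a line that the arm cannot do raises env.PlanningError and nothing moves.
- workorder.finish_job(): hands the job in; it is judged then, once.
Trained networks look in the newest picture that a camera, given by its name, has taken for a name from the list of things; names that differ only in an ending like _2 or _b are one class to them, and where a whole thing is asked for, a point or a joint stands for the part that bears it (a point fixed in the world has none). Each returns a list of dicts, best first, with "score" (0 to 1); they miss things now and then, are a little off and sometimes report something else, mostly with a low value. They report only what shows in the picture. A call takes as long as a camera call.
- search_frame(camera, name): "at" ([x, y, z] in m, in world coordinates, good to about 4 mm: the middle of the surface that is visible of it).
- tip_of(camera, name): "at" ([x, y, z] in m, in world coordinates, good to about 4 mm: a listed point, or the origin of a listed thing).
The state is a dict: "t": time; "joint_positions": joint angles; "joint_velocities": joint speeds; "tau": joint torques, N m; "ee_pos": TCP position; "tcp_rot": TCP orientation; "wrist_force": force on the tool from outside, world axes, zero at the start; "moment": the same for the moment, N m; "gripper_width": finger opening in m; "grasp_force": force on a finger pad.
Only numpy, scipy, OpenCV 4.12 (cv2) and the standard library are available. Lean on these libraries where they do the work, as an engineer would, in place of code of your own. Each camera call takes 0.05 s, during which the arm holds its last target. There are 200 camera calls.

## Task

Set up the bench comparator for the next run: stand every bronze bush, including the one left between its anvils, upright in the steel parts tray. Then stand the setting disc centred on the comparator's table between the anvils, turn the knob clockwise until its line meets the index clip so that the disc is held between both anvils, and last turn the dial's bezel until the pointer reads zero. Leave it set like that, without shifting the index clip or the other things on the bench.

Things in the scene. Friction and masses are not known exactly. Their poses are not given: they have to be found in the camera images.
- comparator: horizontal bench comparator, grey cast bed 100 x 385 mm, fixed. Origin: on the bench under the middle of its work table; x across the bed, away from the robot; y along it from knob (-y) to dial (+y). Table: steel, 44 mm (x) by y = -28 to +44 mm, top 45 mm up. Knob axis vertical at (0, -165) mm, dial axis vertical at (0, 122) mm. The measuring axis lies along y, 60 mm up, between two flat anvils
- plunger: the dial's sprung plunger with its flat anvil, 16 mm across, on the +y side of the table; origin at the centre of the anvil's face, at y = +34 mm of the comparator when free; moves 16 mm along y, spring 5 N at rest and 0.25 N more per mm. The clamp round its stem stands 66 mm tall at y = 66 to 86 mm
- slide: the slide with the other flat anvil, 16 mm across, on the -y side of the table; origin at the centre of the anvil's face, at y = -36 mm of the comparator plus 8 mm per rad of knob. Its block, 50 mm wide and 70 mm tall, lies 24 to 64 mm behind that face
- knob (a joint): knob angle, rad, 0 (anvils 70 mm apart) to 3.2, clockwise from above, which closes the anvils; starts at 0 to 0.4; stays where left; about 0.12 N m. Grip: fluted cylinder 38 mm across, 64 to 97 mm above the bench, over a skirt 52 mm across and a graduated ring 76 mm across. Its line meets the index clip when knob equals index_clip
- index_clip (a joint): angle of the index clip, in the knob's own angle, set for this bush between 2.0 and 2.5 rad; a stiff clip on the rim of the ring round the knob, top 63 mm above the bench; must not be shifted
- knob_line (a point): outer end of the knob's line (white on top of the black grip from the middle outward, dark on the light skirt below), 24 mm from the knob's axis; its x axis points from the axis outward along the line
- index_tip (a point): inner tip of the index clip (small dark steel clip with a 3 mm nib) on the rim of the ring, 27 mm from the knob's axis; its x axis points outward
- bezel (a joint): angle of the bezel, with the dial face and zero mark, rad, -3.1 to 3.1, clockwise from above; starts at -0.5 to 0.4, stays where left, about 0.05 N m. Knurled ring 55 mm across, 80 to 96 mm above the bench, dial face up, over a case 51 mm across. The pointer reads zero when bezel equals pointer
- pointer (a joint): angle of the dial's pointer, rad, grows clockwise seen from above; 0 with the plunger free, 0.25 rad for each mm the plunger is pushed in
- zero_mark (a point): zero mark of the dial: the bold bar on the white face beside the dark notch in the bezel's rim, 20 mm from the dial's axis; turns with the bezel; its x axis points outward. The other marks stand 10 deg apart
- pointer_tip (a point): tip of the thin end of the black pointer, 20 mm from the dial's axis; its x axis points outward
- setting_disc: setting disc: ground steel disc 58 mm across, 30 mm high, with a black knurled grip 30 mm across on top, from 35 to 63 mm above the underside; about 0.25 kg; origin at the centre of the underside, z up along its axis; stands on the bench at the start
- parts_tray: shallow steel tray, 150 x 300 mm outside, walls 16 mm high and 3 mm thick, floor 3 mm thick, fixed to the bench; origin at the centre of its underside, its y axis along the 300 mm side; empty at the start
- bush_0: bronze bush, a plain tube 58 mm outside, 42 mm inside, 50 mm high, 0.35 kg, upright; origin at the centre of its underside; at the start on the comparator's table, loose between the anvils
- bush_1: bronze bush, a plain tube 58 mm outside, 42 mm inside, 50 mm high, 0.35 kg, upright; origin at the centre of its underside; at the start on the bench; may be absent
- bush_2: bronze bush, a plain tube 58 mm outside, 42 mm inside, 50 mm high, 0.35 kg, upright; origin at the centre of its underside; at the start on the bench; may be absent
- bush_3: bronze bush, a plain tube 58 mm outside, 42 mm inside, 50 mm high, 0.35 kg, upright; origin at the centre of its underside; at the start on the bench; may be absent
- bush_4: bronze bush, a plain tube 58 mm outside, 42 mm inside, 50 mm high, 0.35 kg, upright; origin at the centre of its underside; at the start on the bench; may be absent
- plug_gauge: cylindrical steel plug gauge, 21 mm thick, 102 mm long; a bystander, leave it where it is
- yellow_box: small carton, 42 x 62 x 22 mm; a bystander, leave it where it is
- red_mug: enamel mug, 85 mm tall; a bystander, leave it where it is
- dark_jar: screw-top jar, 68 mm across, 80 mm tall; a bystander, leave it where it is
- sanding_block: cork sanding block, 65 x 107 x 32 mm; a bystander, leave it where it is

How it is judged:
By the outcome, as a careful person would: the job done as asked, in the order asked, and still so for the second after the job is handed in, with the robot touching nothing.
Of bush_1, bush_2, bush_3, bush_4 only 2 to 4 are there at a start; the rules pass over those that are not, and their reading is None.
At some moment in a run one of bush_1, bush_2, bush_3, bush_4 may be knocked a few centimetres aside while the robot is not near it.
It also fails if it takes over 208 s, if anything falls off the work surface, if the arm or the gripper's body presses on something with over 40 N, if the wrist force passes 120 N, or if a joint passes its speed limit or range.

## Working session

There is one attempt and no reset: what is moved stays moved. The work goes in short steps, each a Python script; the robot and the scene stay as the last script left them, time stands still between calls to the robot, and variables do not carry over. Pictures are saved under pics/ and viewed, at most 14 in all, crops included, and the job is handed in when it is done.

```bash
ls; mkdir -p pics; python3 - <<'E'
from station import *
import cv2,numpy as np
for c in ("top","side"):
    p,d=viewer.read_camera(c); cv2.imwrite(f"pics/a_{c}.png",p[:,:,::-1]); np.save(f"a_{c}.npy",d)
    i=viewer.camera_info(c); print(c,{k:np.round(v,3).tolist() for k,v in i.items()})
    for n in ["comparator","bush_0","setting_disc","parts_tray","knob_line","index_tip","zero_mark","pointer_tip","plunger","slide"]:
        print(n,[(np.round(r["at"],3).tolist(),round(r["score"],2)) for r in tip_of(c,n)][:7])
print(env.sense()["t"])
E
```

```text
pics
top {'intrinsics': [[409.629, 0.0, 320.872], [0.0, 409.629, 193.891], [0.0, 0.0, 1.0]], 'dist_coeffs': [0.008, 0.0, 0.0, 0.0, 0.0], 'eye': [0.376, 0.047, 1.354], 'rotation': [[0.013, 0.982, -0.187], [-1.0, 0.014, 0.003], [0.006, 0.187, 0.982]]}
comparator [([0.609, 0.033, 0.001], 0.65)]
bush_0 [([0.441, -0.15, -0.004], 0.72), ([0.612, 0.027, 0.043], 0.71), ([0.477, -0.234, -0.002], 0.71), ([0.463, -0.001, 0.004], 0.54), ([0.602, 0.338, -0.004], 0.52)]
setting_disc [([0.447, -0.332, 0.001], 0.87), ([0.612, 0.031, 0.044], 0.24)]
parts_tray [([0.424, 0.27, -0.003], 0.92)]
knob_line [([0.655, -0.149, 0.059], 0.71)]
index_tip [([0.449, -0.335, -0.001], 0.72), ([0.61, -0.142, 0.062], 0.44)]
zero_mark [([0.482, -0.234, 0.003], 0.73), ([0.612, 0.148, 0.093], 0.51)]
pointer_tip []
plunger [([0.607, 0.061, 0.062], 0.55)]
slide [([0.618, -0.008, 0.059], 0.56), ([0.657, -0.154, 0.059], 0.26)]
side {'intrinsics': [[396.191, 0.0, 312.712], [0.0, 396.191, 203.402], [0.0, 0.0, 1.0]], 'dist_coeffs': [-0.086, 0.0, 0.0, 0.0, 0.0], 'eye': [0.578, -0.985, 0.687], 'rotation': [[1.0, 0.022, -0.019], [-0.028, 0.517, -0.856], [-0.009, 0.856, 0.517]]}
comparator [([0.61, 0.029, -0.001], 0.57)]
bush_0 [([0.607, 0.028, 0.05], 0.83), ([0.472, -0.235, 0.004], 0.73), ([0.445, -0.145, 0.001], 0.67), ([0.461, -0.003, -0.003], 0.63), ([0.603, 0.341, 0.001], 0.54)]
setting_disc [([0.45, -0.33, 0.002], 0.55), ([0.771, 0.19, -0.007], 0.22)]
parts_tray [([0.43, 0.271, -0.002], 0.62)]
knob_line [([0.653, -0.151, 0.062], 0.74)]
index_tip [([0.608, -0.141, 0.054], 0.56)]
zero_mark [([0.611, 0.145, 0.094], 0.49)]
pointer_tip []
plunger []
slide [([0.622, -0.005, 0.06], 0.71)]
1.1
```

View pics/a_top.png

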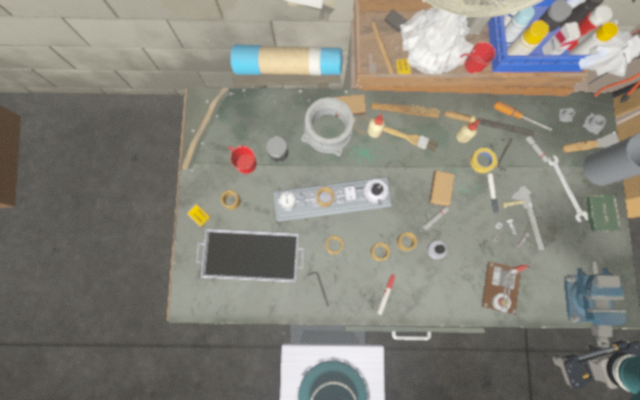

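View pics/a_side.png

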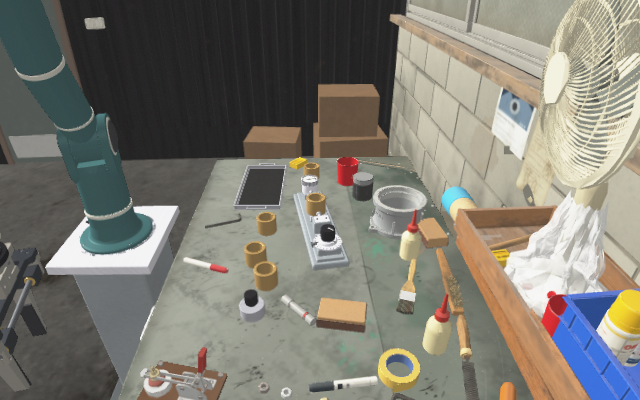

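The top view shows the comparator (275–390, ~195) with bush_0 at (325,197), knob at (376,190) and dial at (287,200). There are four bench bushes at (230,200), (335,245), (381,252) and (407,242). The disc is at (437,249) and the tray at (250,255). The side view agrees with this.

Next I'll localise these from depth.

```bash
cat > h.py <<'E'
from station import *
import numpy as np, cv2
from scipy.optimize import least_squares
def cloud(c,d,info=None):
    i=info or viewer.camera_info(c); K=np.array(i["intrinsics"],float)
    v,u=np.mgrid[0:400,0:640]; uv=np.stack([u,v],-1).reshape(-1,1,2).astype(float)
    n=cv2.undistortPoints(uv,K,np.array(i["dist_coeffs"],float)).reshape(400,640,2)
    P=np.stack([n[...,0]*d,-n[...,1]*d,-d],-1)@np.array(i["rotation"]).T+np.array(i["eye"])
    P[d<=0]=np.nan; return P
def px(c,X):
    i=viewer.camera_info(c); q=(np.atleast_2d(X)-i["eye"])@np.array(i["rotation"]); q=q*[1,-1,-1]
    return cv2.projectPoints(q,np.zeros(3),np.zeros(3),np.array(i["intrinsics"],float),np.array(i["dist_coeffs"],float))[0].reshape(-1,2)
def near(P,xy,z0,z1,r):
    return P[(P[...,2]>z0)&(P[...,2]<z1)&(np.hypot(P[...,0]-xy[0],P[...,1]-xy[1])<r)]
def disc_fit(P,xy,z0,z1,R):
    xy=np.array(xy[:2],float)   # centre of the top outline: outermost points per direction
    for _ in range(4):
        Q=near(P,xy,z0,z1,R+.012)
        if len(Q)<8: return None,len(Q)
        h=cv2.convexHull((Q[:,:2]*1000).astype(np.float32)).reshape(-1,2)/1000
        f=least_squares(lambda p:np.hypot(*(h-p[:2]).T)-p[2],[*xy,R],loss='soft_l1',f_scale=.002)
        xy=f.x[:2]
    return np.r_[f.x,np.median(Q[:,2])],len(Q)
def down(a): # closing line (tool y) at world angle a
    y=np.array([np.cos(a),np.sin(a),0]); z=np.array([0,0,-1.]); return np.stack([np.cross(y,z),y,z],1)
E
python3 - <<'E'
from h import *
np.set_printoptions(precision=4,suppress=True)
T={"b0":(.610,.028,.088,.1,.029),"b1":(.441,-.15,.044,.056,.029),"b2":(.475,-.234,.044,.056,.029),"b3":(.462,-.002,.044,.056,.029),"b4":(.602,.338,.044,.056,.029),
"disc":(.448,-.331,.022,.037,.029),"grip":(.448,-.331,.057,.069,.015),"knob":(.627,-.133,.09,.104,.019),"ring":(.627,-.133,.045,.070,.038),"bezel":(.596,.152,.088,.104,.0275)}
for c in("top","side"):
    P=cloud(c,np.load(f"a_{c}.npy"))
    for k,(x,y,a,b,R) in T.items(): print(c,k,*disc_fit(P,(x,y),a,b,R))
    Q=near(P,(.61,.03),.012,.045,.25)
    if c=="top":
        print(np.histogram(Q[:,2],bins=11,range=(.012,.045)))
        Q=near(P,(.43,.27),.010,.024,.2); r=cv2.minAreaRect((Q[:,:2]*1000).astype(np.float32));print("tray",r)
for c in("top","side"):
    p=cv2.imread(f"pics/a_{c}.png")
    a=px(c,[[.627,-.133,.09],[.596,.152,.09]]).astype(int); print(a.tolist())
    o=[cv2.resize(p[v-22:v+23,u-22:u+23],(400,400),interpolation=cv2.INTER_CUBIC) for u,v in a]
    cv2.imwrite(f"pics/b_{c}.png",np.hstack(o))
o=np.vstack([cv2.resize(cv2.imread(f"pics/b_{c}.png"),(600,300)) for c in("top","side")]);cv2.imwrite("pics/b.png",o)
E
```

```text
top b0 [0.6121 0.0311 0.0281 0.0951] 124
top b1 [ 0.4451 -0.147   0.0283  0.0497] 130
top b2 [ 0.4785 -0.2333  0.0283  0.05  ] 126
top b3 [ 0.464  -0.0002  0.028   0.0502] 124
top b4 [0.6058 0.3398 0.0283 0.0504] 123
top disc [ 0.4542 -0.3329  0.0287  0.03  ] 167
top grip [ 0.454  -0.3322  0.0146  0.0633] 76
top knob [ 0.6377 -0.1328  0.0187  0.0974] 112
top ring [ 0.6364 -0.1308  0.0397  0.0568] 314
top bezel [0.5955 0.1505 0.0271 0.0936] 244
(array([209, 336, 461, 347, 344, 453, 271,  88,  51,  51,  77]), array([0.012, 0.015, 0.018, 0.021, 0.024, 0.027, 0.03 , 0.033, 0.036,
       0.039, 0.042, 0.045]))
tray ((485.44158935546875, 264.27264404296875), (376.38787841796875, 267.85650634765625), 87.75567626953125)
side b0 [0.6084 0.0276 0.0287 0.0937] 128
side b1 [ 0.4414 -0.1501  0.0291  0.0491] 166
side b2 [ 0.4749 -0.2368  0.0285  0.0488] 184
side b3 [ 0.4605 -0.003   0.0292  0.0493] 125
side b4 [0.6028 0.3364 0.0277 0.0493] 70
side disc [ 0.4516 -0.3359  0.029   0.0298] 299
side grip [ 0.4522 -0.3357  0.0146  0.0631] 127
side knob [ 0.6343 -0.1354  0.019   0.0968] 123
side ring [ 0.6323 -0.1368  0.0398  0.0555] 355
side bezel [0.5926 0.1477 0.0276 0.093 ] 142
[[376, 191], [285, 199]]
[[324, 229], [310, 179]]
```

View pics/b.png

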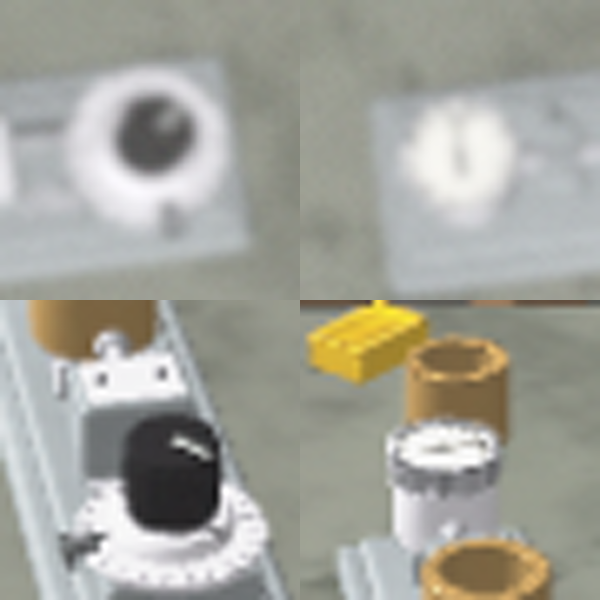

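The two cameras disagree by about (3.5, 3) mm, so I'll use the mean and calibrate it on a held bush. In the crops the knob's white line points right and slightly towards the side camera (top crop 175,115). The clip is at (175,215) in the top crop and the dial is legible. I'll start on the bushes.

```bash
cat >> h.py <<'E'
OFF=np.array([-.0017,-.0015])  # added to top-camera positions
def go(xy,z,a,fn="reach",rate=.25):
    q0=np.array(env.sense()["joint_positions"]); best=None
    for b in (a,a+np.pi):
        try: q=solver.inverse_kinematics([*xy,z],down(b))
        except Exception: q=None
        if q is not None:
            d=np.abs(np.array(q)-q0).max()
            if abs(q[6])<2.85 and (best is None or d<best[0]): best=(d,b)
    env.reach([xy[0],xy[1],z],down(best[1])); return best[1]
def line(z,rate=.25,xy=None):
    p=np.array(env.sense()["ee_pos"]); 
    if xy is not None: p[:2]=xy
    p[2]=z; env.movel(p.tolist(),None,rate)
def find_bush(prior,z,tol=.07):
    _,d=viewer.read_camera("top"); P=cloud("top",d); pr=np.array(prior)-OFF
    c=[r["at"] for r in tip_of("top","bush_0") if np.hypot(*(np.array(r["at"][:2])-pr))<tol]
    c.sort(key=lambda a:np.hypot(*(np.array(a[:2])-pr)))
    f,n=disc_fit(P,c[0] if c else pr,z+.044,z+.056,.029)
    ok=f is not None and abs(f[2]-.0285)<.002
    return (f[:2]+OFF if ok else np.array(prior)), ok, len(c)
def pick_bush(xy,z,a):
    go(xy,z+.15,a); line(z+.021); effector.grasp(20); s=env.sense()
    line(z+.15); s2=env.sense(); print("grip",s["gripper_width"],s2["gripper_width"],s2["grasp_force"],"t",s2["t"])
    return abs(s2["gripper_width"]-.058)<.004
E
python3 - <<'E'
from h import *
np.set_printoptions(precision=4,suppress=True)
p=cv2.imread("pics/a_top.png"); m=(p.max(2)<60).astype(np.uint8); m[:225]=0;m[285:]=0;m[:,:195]=0;m[:,305:]=0
n,l,s,_=cv2.connectedComponentsWithStats(m); k=1+s[1:,4].argmax(); v,u=np.where(l==k)
P=cloud("top",np.load("a_top.npy"))[v,u]; Q=P[:,:2]; r=cv2.minAreaRect((Q*1000).astype(np.float32)); print("tray",r,np.median(P[:,2]))
print(find_bush((.462,-.0015),0))
env_t=env.sense()["t"]
xy,ok,_=find_bush((.462,-.0015),0)
print(pick_bush(xy,0,0.0)); e=env.sense(); print("tcp",e["ee_pos"], e["t"]-env_t)
for c in("top","side"):
    _,d=viewer.read_camera(c); P=cloud(c,d); zt=e["ee_pos"][2]+.029
    print(c,disc_fit(P,e["ee_pos"][:2],zt-.006,zt+.006,.029), len(near(P,e["ee_pos"][:2],zt-.06,zt+.01,.04)))
    print([np.round(x["at"],4) for x in tip_of(c,"bush_0") if np.hypot(*(np.array(x["at"][:2])-e["ee_pos"][:2]))<.05])
E
```

```text
Traceback (most recent call last):
ValueError: attempt to get argmax of an empty sequence
```

```bash
python3 - <<'E'
from h import *
np.set_printoptions(precision=4,suppress=True)
p=cv2.imread("pics/a_top.png"); print(p[255,250],p[240,330]); m=(p.max(2)<p[255,250].max()+22).astype(np.uint8); m[:225]=0;m[285:]=0;m[:,:195]=0;m[:,305:]=0
n,l,s,_=cv2.connectedComponentsWithStats(m); k=1+s[1:,4].argmax(); v,u=np.where(l==k)
P=cloud("top",np.load("a_top.npy"))[v,u]; r=cv2.minAreaRect((P[:,:2]*1000).astype(np.float32)); print("tray",r,np.median(P[:,2]))
t0=env.sense()["t"]
xy,ok,_=find_bush((.462,-.0015),0); print(xy,ok)
print(pick_bush(xy,0,0.0)); e=env.sense(); print("tcp",e["ee_pos"], e["t"]-t0)
for c in("top","side"):
    _,d=viewer.read_camera(c); P=cloud(c,d); zt=e["ee_pos"][2]+.029
    print(c,disc_fit(P,e["ee_pos"][:2],zt-.006,zt+.006,.029), len(near(P,e["ee_pos"][:2],zt-.06,zt+.01,.04)))
    print([np.round(x["at"],4) for x in tip_of(c,"bush_0") if np.hypot(*(np.array(x["at"][:2])-e["ee_pos"][:2]))<.05])
E
```

```text
[74 80 76] [127 154 166]
tray ((406.48394775390625, 268.33953857421875), (276.22747802734375, 131.16900634765625), 78.59111022949219) nan
[ 0.4624 -0.0016] True
grip 0.05560171209223475 0.05620294036637352 19.998813718557358 t 5.625
True
tcp [ 0.4616 -0.0034  0.1489] 4.525
top (None, 0) 0
[]
side (array([ 0.4602, -0.0028,  0.0299,  0.1761]), 155) 566
[array([ 0.4621, -0.0036,  0.1259])]
```

```bash
cat >> h.py <<'E'
TR=np.array([.427,.2705]); TY=0.0
def slot(i):
    a=np.array([[.034,-.036][i%2],[-.108,-.054,0,.054,.108][i]]); R=np.array([[np.cos(TY),-np.sin(TY)],[np.sin(TY),np.cos(TY)]])
    return TR+R@a
def place(i):
    xy=slot(i); go(xy,.17,np.pi/2+TY); line(.027); s=env.sense(); line(.0245,.05); print("place",i,xy,env.sense()["ee_pos"],env.sense()["wrist_force"]); effector.release(); line(.17)
E
python3 - <<'E'
from h import *
np.set_printoptions(precision=4,suppress=True)
i=viewer.camera_info("top"); uv=np.array([[203,232],[298,233],[296,280],[201,278]],float).reshape(-1,1,2)
n=cv2.undistortPoints(uv,np.array(i["intrinsics"]),np.array(i["dist_coeffs"])).reshape(-1,2)
r=np.c_[n[:,0],-n[:,1],-np.ones(4)]@np.array(i["rotation"]).T; e=np.array(i["eye"]); X=e+r*((.016-e[2])/r[:,2])[:,None]; print(X[:,:2],X.mean(0)[:2]+OFF)
yaw=np.mean([np.arctan2(-(b-a)[0],(b-a)[1]) for a,b in((X[1],X[0]),(X[2],X[3]))]); print("yaw",yaw)
for k in range(5): print(slot(k),[solver.inverse_kinematics([*slot(k),z],down(b)) is not None for z in(.17,.0245) for b in(np.pi/2,-np.pi/2)])
print(env.sense()["ee_pos"])
E
```

```text
[[0.4986 0.4248]
 [0.4995 0.1153]
 [0.3494 0.1182]
 [0.3519 0.4212]] [0.4232 0.2684]
yaw -0.00262225426937148
[0.461  0.1625] [True, True, True, True]
[0.391  0.2165] [True, True, True, True]
[0.461  0.2705] [True, True, True, True]
[0.391  0.3245] [True, True, True, True]
[0.461  0.3785] [True, True, True, True]
[ 0.4615 -0.0027  0.1484]
```

```bash
sed -i 's/TR=np.array.*/TR=np.array([.425,.2695]); TY=0.0/' h.py; python3 - <<'E'
from h import *
np.set_printoptions(precision=4,suppress=True)
place(4)
for (pr,z,a,s) in [((.443,-.1485),0,.37,3),((.4768,-.235),0,.37,2)]:
    xy,ok,n=find_bush(pr,z); print(xy,ok,n)
    if not ok: print("not seen"); break
    if not pick_bush(xy,z,a): print("grip?"); break
    place(s)
_,d=viewer.read_camera("top");p,_=viewer.read_camera("top"); cv2.imwrite("pics/c.png",p[150:300,170:470,::-1].repeat(2,0).repeat(2,1))
print(env.sense()["t"])
E
```

```text
place 4 [0.459  0.3775] [0.4612 0.3759 0.0251] [ 0.159   0.2198 -3.8479]
[ 0.4441 -0.1487] True 1
grip 0.054056367255702925 0.053976516974612414 19.997798144371384 t 13.6083
grip?
13.7083
```

View pics/c.png

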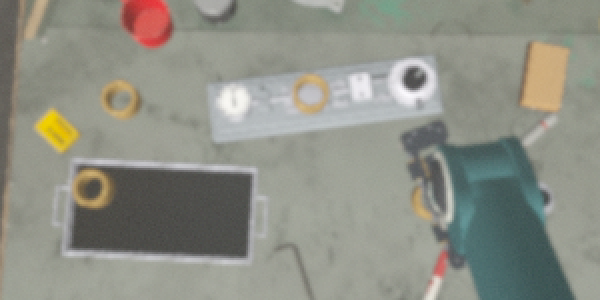

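```bash
python3 - <<'E'
from h import *
np.set_printoptions(precision=4,suppress=True)
e=env.sense(); print(e["ee_pos"],e["gripper_width"],e["tcp_rot"])
p,d=viewer.read_camera("side"); P=cloud("side",d); zt=e["ee_pos"][2]+.029
print(disc_fit(P,e["ee_pos"][:2],zt-.006,zt+.006,.029))
u,v=px("side",e["ee_pos"])[0].astype(int); cv2.imwrite("pics/d.png",cv2.resize(p[v-60:v+60,u-70:u+70,::-1],(560,480),interpolation=cv2.INTER_CUBIC))
_,d=viewer.read_camera("top");print(disc_fit(cloud("top",d),slot(4)-OFF,.045,.06,.029))
E
```

```text
[ 0.4427 -0.1479  0.1482] 0.05420916601669414 [[-0.3616  0.9323 -0.0031]
 [ 0.9323  0.3616  0.0015]
 [ 0.0026 -0.0024 -1.    ]]
(array([ 0.4384, -0.1524,  0.0308,  0.1761]), 212)
(array([0.461 , 0.3761, 0.0283, 0.0528]), 140)
```

View pics/d.png

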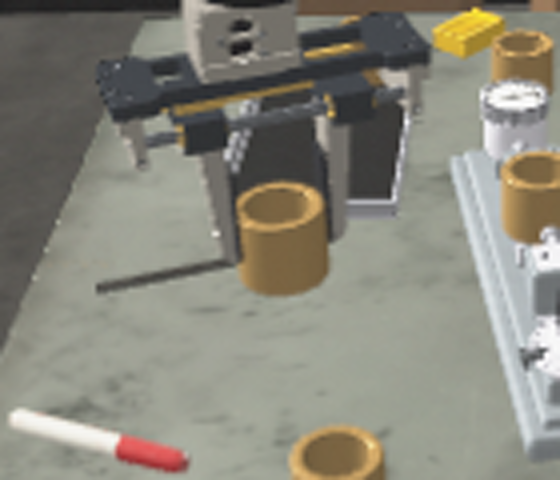

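The bush is held upright between the pads and the width reading simply runs a few mm low. I'll widen the tolerance and go on.

```bash
sed -i 's/-.058)<.004/-.057)<.007/' h.py; python3 - <<'E'
from h import *
np.set_printoptions(precision=4,suppress=True)
place(3)
for (pr,z,a,s) in [((.4768,-.235),0,.37,2),((.6043,.338),0,.44,1),((.6103,.0294),.045,.147,0)]:
    xy,ok,n=find_bush(pr,z); print(xy,ok,n)
    if not ok: print("not seen"); break
    if not pick_bush(xy,z,a): print("grip?"); break
    place(s)
p,_=viewer.read_camera("top"); cv2.imwrite("pics/e.png",p[150:300,170:470,::-1].repeat(2,0).repeat(2,1))
print(env.sense()["t"])
E
```

```text
place 3 [0.389  0.3235] [0.3909 0.3227 0.0251] [-0.339   0.5187 -3.7736]
[ 0.4764 -0.235 ] True 1
grip 0.053772176644588936 0.05450300162031082 19.999380039662356 t 22.0667
place 2 [0.459  0.2695] [0.4608 0.2681 0.025 ] [-0.3472  0.3077 -2.7651]
[0.6047 0.3389] True 1
grip 0.05408474510470842 0.05443676095795569 19.99890192062594 t 29.275
place 1 [0.389  0.2155] [0.391  0.2172 0.025 ] [-0.1093 -0.0527 -3.31  ]
[0.6107 0.0298] True 1
grip 0.05409155945183217 0.054171228140436144 19.999425461064675 t 35.8583
place 0 [0.459  0.1615] [0.4608 0.1608 0.025 ] [-0.6435  0.1184 -3.2979]
39.225
```

View pics/e.png

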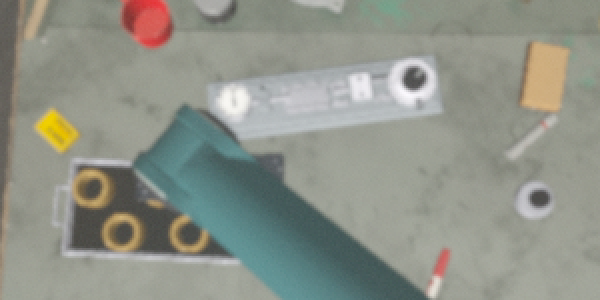

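```bash
python3 - <<'E'
from h import *
np.set_printoptions(precision=4,suppress=True)
D=np.array([.4526,-.3343]); a=go(D,.16,.30)
F={"knob":[],"bezel":[],"bush":[]}; 
for _ in range(4):
    _,d=viewer.read_camera("top"); P=cloud("top",d)
    F["knob"].append(disc_fit(P,(.6377,-.1328),.09,.104,.019)[0]); F["bezel"].append(disc_fit(P,(.5955,.1505),.088,.104,.0275)[0])
    F["bush"].append(np.array([disc_fit(P,slot(k)-OFF,.047,.06,.029)[0][:2] for k in range(4,-1,-1)]))
for k in F: print(k,np.mean(F[k],0),np.std(F[k],0).max())
b=np.mean(F["bush"],0); print("raw-ee y",b[:,1]-[.3759,.3227,.2681,.2172,.1608])
print("ee",env.sense()["ee_pos"],D)
line(.034); effector.grasp(25); s=env.sense(); print(s["ee_pos"],s["gripper_width"])
line(.17); s=env.sense(); print(s["ee_pos"],s["gripper_width"],s["grasp_force"],s["t"])
_,d=viewer.read_camera("side"); P=cloud("side",d)
zt=s["ee_pos"][2]-.004;print("side disc",disc_fit(P,s["ee_pos"][:2],zt-.006,zt+.004,.029))
E
```

```text
knob [ 0.6376 -0.1326  0.0184  0.0978] 0.00028117460554558213
bezel [0.5956 0.1505 0.0272 0.0936] 0.00027533336139062457
bush [[0.4614 0.3762]
 [0.3927 0.323 ]
 [0.4634 0.2689]
 [0.393  0.2176]
 [0.4641 0.1619]] 0.0001772874304097415
raw-ee y [0.0003 0.0003 0.0008 0.0004 0.0011]
ee [ 0.4532 -0.3333  0.1601] [ 0.4526 -0.3343]
[ 0.4529 -0.3333  0.0339] 0.029506973304147442
[ 0.4517 -0.3332  0.1687] 0.029191289713025557 24.99864399433136 43.525
side disc (array([ 0.4516, -0.3381,  0.0265,  0.1638]), 222)
```

```bash
cat >> h.py <<'E'
OFF=np.array([-.002,-.0006]); PSI=.1473; UX=np.array([np.cos(PSI),np.sin(PSI)]); UY=np.array([-np.sin(PSI),np.cos(PSI)])
O=np.array([.6114,.0296]); KN=O-.165*UY; DI=O+.122*UY
def comp(xy): v=np.array(xy[:2])-O; return np.array([v@UX,v@UY])*1000
def over(xy,z,a):
    xy=np.array(xy); b=go(xy,z+.04,a); c=xy.copy(); env.movel([*c,z],None,.2)
    for _ in range(2):
        c=c+xy-np.array(env.sense()["ee_pos"][:2]); env.movel([*c,z],None,.1)
    print("err mm",(np.array(env.sense()["ee_pos"][:2])-xy)*1000); return c
E
python3 - <<'E'
from h import *
np.set_printoptions(precision=4,suppress=True)
c=over(O,.135,PSI)
env.movel([*c,.081],None,.1); print(comp(env.sense()["ee_pos"]),env.sense()["wrist_force"])
env.movel([*c,.0795],None,.03); s=env.sense();print(comp(s["ee_pos"]),s["ee_pos"][2],s["wrist_force"])
_,d=viewer.read_camera("side"); print("side",disc_fit(cloud("side",d),O,.070,.0775,.029))
effector.release(); line(.18); go((.45,-.2),.25,PSI)
for q in range(2):
    _,d=viewer.read_camera("top"); P=cloud("top",d); f=disc_fit(P,O-OFF,.069,.080,.029)[0]; g=disc_fit(P,O-OFF,.102,.112,.015)[0]
    print(f,comp(f[:2]+OFF),g,comp(g[:2]+OFF))
p,_=viewer.read_camera("top"); q,_=viewer.read_camera("side")
def crop(i,c,X,h=22):
    u,v=px(c,X)[0].astype(int); return cv2.resize(i[v-h:v+h,u-h:u+h,::-1],(300,300),interpolation=cv2.INTER_CUBIC)
cv2.imwrite("pics/f.png",np.vstack([np.hstack([crop(p,"top",[*(O-OFF),.06],35),crop(p,"top",[*KN,.06])]),np.hstack([crop(q,"side",[*O,.06],35),crop(q,"side",[*KN,.06])])]))
print([ (np.round(r["at"],4),r["score"]) for c in("top","side") for n in("slide","plunger") for r in tip_of(c,n)[:1]],env.sense()["t"])
E
```

```text
err mm [-0.7527 -0.4908]
[-1.0501  0.1682] [-0.1781  0.1771 -2.4031]
[-0.8193 -0.1182] 0.07941023700388268 [ 0.6761 -0.2164 -2.2403]
side (array([0.6086, 0.0259, 0.0284, 0.0751]), 102)
[0.6121 0.0297 0.0286 0.0754] [-1.4021 -0.2639] [0.6121 0.0287 0.0144 0.1077] [-1.4852 -1.2921]
[0.6118 0.0311 0.029  0.0752] [-1.4977  1.086 ] [0.6116 0.0293 0.0143 0.1079] [-1.9057 -0.6308]
[(array([ 0.6167, -0.009 ,  0.0601]), 0.63), (array([0.6073, 0.062 , 0.0587]), 0.6), (array([ 0.6172, -0.0059,  0.0617]), 0.52)] 49.95
```

View pics/f.png

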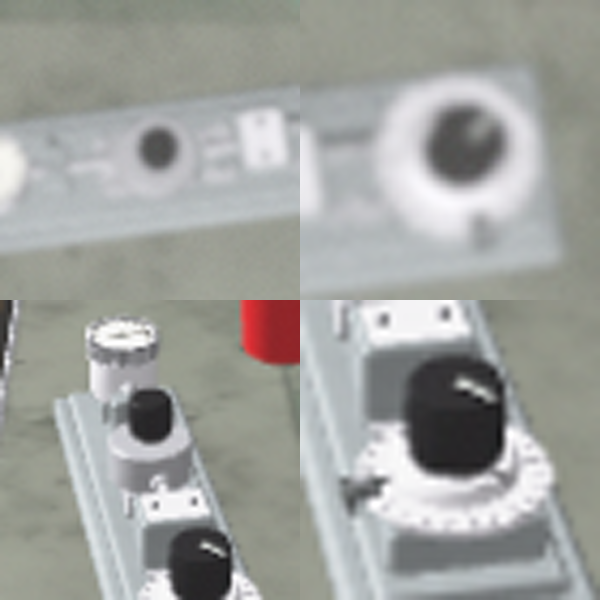

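```bash
cat >> h.py <<'E'
def plane(c,z):
    i=viewer.camera_info(c); v,u=np.mgrid[0:400,0:640]
    n=cv2.undistortPoints(np.stack([u,v],-1).reshape(-1,1,2).astype(float),np.array(i["intrinsics"],float),np.array(i["dist_coeffs"],float)).reshape(-1,2)
    r=np.c_[n[:,0],-n[:,1],-np.ones(len(n))]@np.array(i["rotation"]).T; e=np.array(i["eye"])
    return (e+r*((z-e[2])/r[:,2])[:,None]).reshape(400,640,3)
RAW={"top":-OFF,"side":np.array([-.0014,-.0026])}  # camera minus true
def ang(v): return np.arctan2(v[1],v[0])
def knob_own(c,p):
    g=p.astype(float).mean(2); X=plane(c,.097)[...,:2]-(KN+RAW[c]); r=np.hypot(X[...,0],X[...,1]); m=r<.0165
    w=np.clip(g-np.percentile(g[m],60)-8,0,None)*m; return ang([(w*X[...,k]).sum() for k in(0,1)]), w[m].max()
def marks(axis,names,n,cams=("top","side")):
    out={}
    for c in cams:
        for _ in range(n):
            p,_d=viewer.read_camera(c)
            for k in names:
                for r in tip_of(c,k):
                    v=np.array(r["at"][:2])-axis-RAW[c]
                    if .012<np.hypot(*v)<.036: out.setdefault((k,c),[]).append([ang(v),np.hypot(*v)]); break
    for k,v in out.items(): v=np.array(v); print(k,len(v),"ang",np.round(np.angle(np.exp(1j*v[:,0]).mean()),3),"sd",np.round(np.std(np.unwrap(v[:,0])),3),"r",np.round(v[:,1].mean(),4))
E
python3 - <<'E'
from h import *
np.set_printoptions(precision=4,suppress=True)
marks(KN,["knob_line","index_tip"],5)
for c in("top","side"):
    p,d=viewer.read_camera(c); P=cloud(c,d); f=disc_fit(P,KN,.09,.104,.019)[0]; print(c,"axis raw-KN mm",(f[:2]-KN)*1000,"own",knob_own(c,p))
# disc re-centre
c=over(O-.0014*UX,.12,PSI); env.movel([*c,.079],None,.1); effector.grasp(25); line(.082,.05)
c2=np.array(env.sense()["ee_pos"][:2]); print("grasp at",comp(c2),env.sense()["ee_pos"]); 
env.movel([*(c+.0017*UX),.082],None,.03); print(comp(env.sense()["ee_pos"])); env.movel([*(c+.0017*UX),.0792],None,.03); print(comp(env.sense()["ee_pos"])); effector.release(); line(.18)
go((.45,-.2),.25,PSI); Q=[]
for q in range(4):
    _,d=viewer.read_camera("top"); P=cloud("top",d); Q.append(np.r_[comp(disc_fit(P,O-OFF,.069,.080,.029)[0][:2]+OFF),comp(disc_fit(P,O-OFF,.102,.112,.015)[0][:2]+OFF)])
print(np.mean(Q,0),env.sense()["t"])
E
```

```text
('knob_line', 'top') 5 ang -0.82 sd 0.023 r 0.0278
('index_tip', 'top') 5 ang -2.772 sd 0.048 r 0.0275
('index_tip', 'side') 4 ang -2.841 sd 0.029 r 0.0256
('knob_line', 'side') 4 ang -0.615 sd 0.078 r 0.0236
top axis raw-KN mm [1.9797 0.2487] own (np.float64(-0.3463875549407929), np.float64(58.0))
side axis raw-KN mm [-1.9503 -2.6442] own (np.float64(-0.25021899370403866), np.float64(149.33333333333334))
err mm [-0.6519 -0.3958]
grasp at [-2.2166 -0.0783] [0.6092 0.0292 0.0818]
[-0.4891 -0.0557]
[-0.3953  0.043 ]
[-0.6849  0.0359 -0.9745  0.0346] 58.675
```

```bash
cat >> h.py <<'E'
def turn(axis,z,dq,squeeze=40,qs=None,park=(.45,-.2)):
    """grip at axis and turn clockwise (from above) by dq"""
    best=None
    for a in np.arange(0,np.pi,.1):
        for b in(a,a+np.pi):
            q=solver.inverse_kinematics([*axis,z],down(b))
            if q is None: continue
            s=abs(q[6]+SG*dq/2)
            if best is None or s<best[0]: best=(s,b,q)
    b=best[1]; print("q7 start",best[2][6])
    env.reach([*axis,z+.09],down(b)); xy=np.array(axis); c=xy.copy(); env.movel([*c,z+.04],None,.2)
    for _ in range(2):
        c=c+xy-np.array(env.sense()["ee_pos"][:2]); env.movel([*c,z+.04],None,.1)
    env.movel([*c,z],None,.08); effector.grasp(squeeze); s=env.sense(); print("grip",s["gripper_width"],(np.array(s["ee_pos"][:2])-axis)*1000,s["ee_pos"][2],s["wrist_force"])
    q=np.array(s["joint_positions"]); q0=q.copy(); q1=solver.inverse_kinematics([*c,z],down(b)); q=np.array(q1)
    n=max(1,int(np.ceil(abs(dq)/.5)))
    for i in range(n):
        q[6]+=SG*dq/n; env.goto_joints(q.tolist())
    s=env.sense(); print("turned",(s["joint_positions"][6]-q0[6])*SG,"F",s["wrist_force"],s["moment"]); env.pause(.2)
    effector.release(); line(z+.1); go(park,.25,PSI)
SG=1
E
python3 - <<'E'
from h import *
np.set_printoptions(precision=4,suppress=True)
a=solver.inverse_kinematics([*KN,.071],down(.2)); b=solver.inverse_kinematics([*KN,.071],down(.1)); print(np.array(b)-a, a[6])
import h; h.SG=np.sign((np.array(b)-a)[6]); print(h.SG)
if abs((np.array(b)-a)[6])<.15:
    turn(KN,.071,1.9)
    marks(KN,["knob_line","index_tip"],4); marks(DI,["zero_mark","pointer_tip"],4); print(env.sense()["t"])
    p,_=viewer.read_camera("top"); q,_=viewer.read_camera("side")
    def crop(i,c,X,h=22):
        u,v=px(c,X)[0].astype(int); return cv2.resize(i[v-h:v+h,u-h:u+h,::-1],(300,300),interpolation=cv2.INTER_CUBIC)
    cv2.imwrite("pics/g.png",np.vstack([np.hstack([crop(i,c,[*DI,.09],14),crop(i,c,[*KN,.07],18)]) for i,c in((p,"top"),(q,"side"))]))
E
```

```text
[-0.0115 -0.0094  0.0203  0.0008 -0.0179 -0.0092 -0.0881] -0.17064179520949213
-1.0
q7 start 0.9930164040465592
grip 0.03700345656219824 [-0.7196 -0.4305] 0.0710306475874285 [-0.699  -0.827   1.6244]
turned 1.8976704398664066 F [ 8.2567  2.2885 -5.638 ] [ 0.4267 -1.8373 -0.0701]
('knob_line', 'top') 4 ang -2.497 sd 0.075 r 0.0244
('index_tip', 'top') 4 ang -2.819 sd 0.043 r 0.0291
('knob_line', 'side') 4 ang -2.661 sd 0.098 r 0.0221
('index_tip', 'side') 4 ang -2.961 sd 0.08 r 0.0251
('zero_mark', 'top') 4 ang -0.184 sd 0.029 r 0.0196
('zero_mark', 'side') 4 ang -0.005 sd 0.078 r 0.0213
68.9917
```

View pics/g.png

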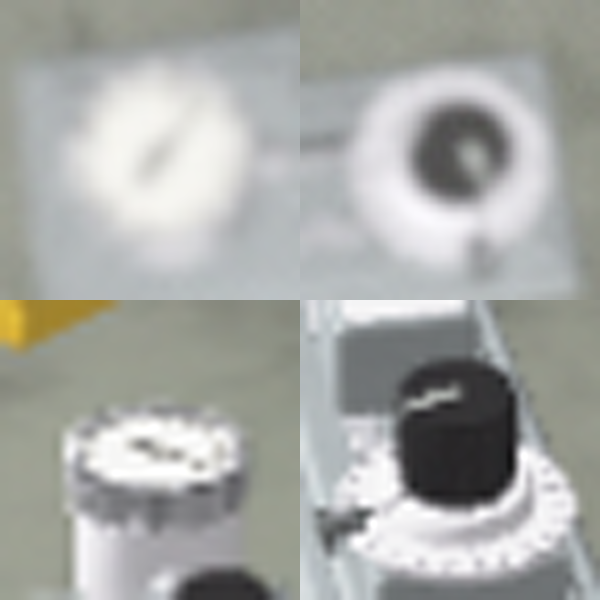

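The pointer has moved, so the disc is held. It now runs from (145,178) to (205,95) in the top crop. Both cameras put the knob line about 0.3 rad short of the clip, so I'll turn the knob on.

```bash
sed -i 's/^SG=1/SG=-1/' h.py; cat >> h.py <<'E'
def crop(i,c,X,h=22,s=300):
    u,v=px(c,X)[0].astype(int); return cv2.resize(i[v-h:v+h,u-h:u+h,::-1],(s,s),interpolation=cv2.INTER_CUBIC)
E
python3 - <<'E'
from h import *
np.set_printoptions(precision=4,suppress=True)
turn(KN,.071,.30)
marks(KN,["knob_line","index_tip"],6); print(env.sense()["t"])
I={c:np.mean([viewer.read_camera(c)[0] for _ in range(3)],0).astype(np.uint8) for c in("top","side")}
cv2.imwrite("pics/i_top.png",I["top"]);cv2.imwrite("pics/i_side.png",I["side"])
cv2.imwrite("pics/i.png",np.vstack([np.hstack([crop(I[c],c,[*DI,.09],14),crop(I[c],c,[*KN,.07],18)]) for c in I]))
E
```

```text
q7 start 0.1623722840752097
grip 0.03711918462847199 [-0.1389  0.3739] 0.0710757355490905 [ 2.6947  1.5046 -0.6413]
turned 0.29660217781264664 F [ 4.3716  2.8713 -2.2613] [ 0.3955 -1.0861 -0.072 ]
('knob_line', 'top') 6 ang -2.838 sd 0.069 r 0.0229
('index_tip', 'top') 6 ang -2.795 sd 0.067 r 0.028
('knob_line', 'side') 6 ang -2.984 sd 0.034 r 0.0231
('index_tip', 'side') 5 ang -2.94 sd 0.058 r 0.0252
77.1
```

View pics/i.png

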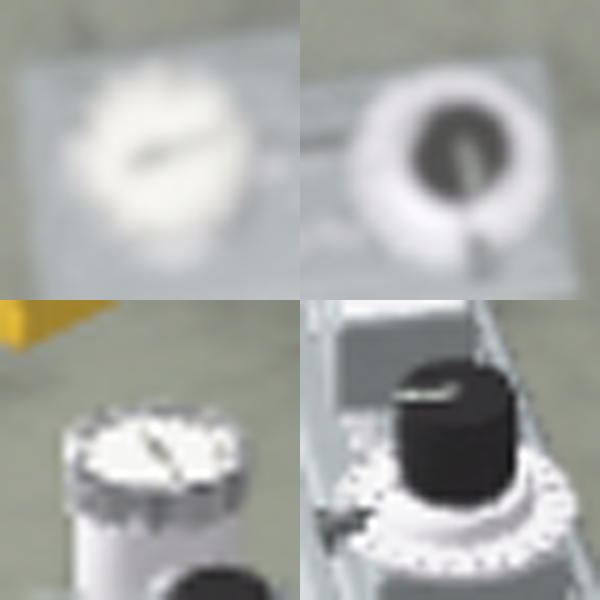

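```bash
python3 - <<'E'
from h import *
np.set_printoptions(precision=3,suppress=True)
def line_fit(c,g):
    X=plane(c,.097)[...,:2]-(KN+RAW[c]); r=np.hypot(X[...,0],X[...,1]); best=None
    # model: white bar from axis out to 19 mm on dark; subpixel template over angle, small axis shift
    v,u=np.where(r<.015); A=X[v,u]; I=g[v,u]
    def res(p):
        d=np.array([np.cos(p[0]),np.sin(p[0])]); q=A-p[3:5]; s=q@d; t=q@[-d[1],d[0]]
        m=np.exp(-.5*(t/.0018)**2)/(1+np.exp(-(s-p[5])/.0012)); return np.r_[(p[1]+p[2]*m-I)/10,p[3:5]/.0007,(p[5]-.002)/.002]
    f=min((least_squares(res,[a,50,80,0,0,.002]) for a in(-3.2,-2.9,-2.6,-.9,-.6,-2.3)),key=lambda f:f.cost); return f.x,f.cost
def idx(c,g):
    X=plane(c,.060)[...,:2]-(KN+RAW[c]); r=np.hypot(X[...,0],X[...,1]); a=np.arctan2(X[...,1],X[...,0])
    m=(r>.029)&(r<.0375)&(abs(a+2.8)<.5); w=np.clip(np.percentile(g[m],75)-30-g[m],0,None); return (w*a[m]).sum()/w.sum(),m.sum(),w.max()
for n in("a","i"):
  for c in("top","side"):
    g=cv2.imread(f"pics/{n}_{c}.png").astype(float).mean(2)
    x,co=line_fit(c,g); print(n,c,"line",x,co,"idx",idx(c,g))
E
```

```text
a top line [-0.942 93.692 67.481 -0.    -0.     0.002] 73.54695231718519 idx (np.float64(-2.822455940845797), np.int64(22), np.float64(29.50000000000003))
a side line [ -0.707  54.132 156.149   0.002   0.002  -0.001] 40.18638750990129 idx (np.float64(-2.7662126753786587), np.int64(21), np.float64(119.33333333333333))
i top line [-2.872 94.031 59.416  0.    -0.     0.001] 57.29626218671186 idx (np.float64(-2.8292977708438305), np.int64(22), np.float64(30.25000000000003))
i side line [ -3.105  52.872 159.318   0.      0.002  -0.   ] 18.597602126982295 idx (np.float64(-2.7664629919894534), np.int64(21), np.float64(118.66666666666666))
```

```bash
python3 - <<'E'
from h import *
np.set_printoptions(precision=1,suppress=True,linewidth=200)
g=cv2.imread("pics/i_side.png").astype(float).mean(2); u,v=np.round(px("side",[*KN+RAW["side"],.097])[0]).astype(int)
print(px("side",[[*KN+RAW["side"],.097],[*(KN+RAW["side"]+[-.015,0]),.097],[*(KN+RAW["side"]+.015*np.array([np.cos(-2.8),np.sin(-2.8)])),.097]]))
print(u,v);print(g[v-5:v+6,u-9:u+8].astype(int))
for z,nm in((.062,"skirt"),):
    print(px("side",[[*(KN+RAW["side"]+r*np.array([np.cos(a),np.sin(a)])),z] for a in(-2.7,-2.8,-2.9,-3.0) for r in(.024,.027,.036)]))
    u,v=u-9,v+11; print(u,v); print(g[v-7:v+9,u-8:u+10].astype(int))
g=cv2.imread("pics/i_top.png").astype(float).mean(2);u,v=np.round(px("top",[*KN+RAW["top"],.062])[0]).astype(int);print("top",u,v);print(g[v-9:v+14,u-7:u+10].astype(int))
print(px("top",[[*(KN+RAW["top"]+r*np.array([np.cos(a),np.sin(a)])),z] for a in(-2.7,-2.9) for r,z in((0,.097),(.015,.097),(.024,.062),(.034,.062))]))
E
```

```text
[[327.2 228.1]
 [321.5 228.2]
 [321.9 229.3]]
327 228
[[113 113 112 112 113 113 111 110 111 109 109 108 165 144 178 167 128]
 [112 113 112 112 111 108  88  82  69  66  66  65 130 118 169 182 144]
 [113 115 113 110  89  59  53  53  53  53  53  53  53  51  78 139 147]
 [114 114 112  90  60  53  53  53  61  63  55  52  52  52  52  53 153]
 [114 114 108  87  89  76  79  82 112 113  70  51  52  52  52  52 106]
 [112 113 147 167 193 155 164 169 147  96  59  52  52  52  51  52  47]
 [119 121  96  65  53  53  53  52  52  52  52  53  52  52  52  51  44]
 [153 160 124  69  54  53  53  53  52  52  53  53  52  51  51  44  39]
 [184 181 111  59  49  49  50  51  52  51  51  51  51  45  40  38  38]
 [172 177 112  56  49  47  44  42  40  41  39  39  39  38  38  41  39]
 [187 187 116  57  47  44  42  43  40  38  38  41  39  41  40  39  38]]
[[319.1 241.4]
 [318.1 241.7]
 [315.  242.7]
 [318.7 240.9]
 [317.6 241.2]
 [314.5 241.9]
 [318.4 240.4]
 [317.3 240.6]
 [314.  241.2]
 [318.2 239.9]
 [317.1 240. ]
 [313.7 240.4]]
318 239
[[189 184 186 186 195 200 206 203 172 177 112  56  49  47  44  42  40  41]

[... 2192 characters left out ...]
0 229 227]
 [229 237 244 250 250 244 234 225 215 206 214 228 233 235 232 228 223]
 [226 232 238 244 249 249 247 243 235 222 223 230 233 233 230 224 216]
 [221 226 231 237 241 244 244 243 236 222 213 214 220 225 223 218 209]
 [210 219 227 232 236 237 238 237 231 213 191 185 199 211 210 205 198]
 [197 212 223 226 231 234 235 234 226 207 177 162 175 190 193 190 187]
 [189 202 211 214 221 228 229 227 221 202 174 159 165 173 180 183 186]
 [185 190 195 200 207 214 215 214 209 195 172 158 160 164 176 185 186]
 [185 186 189 191 195 198 200 200 196 187 168 156 156 165 176 185 187]]
[[377.  187.6]
 [379.1 191.9]
 [378.8 196.5]
 [380.1 199.3]
 [377.  187.6]
 [378.2 192.2]
 [377.4 197. ]
 [378.2 199.9]]
```

Pooling network and pixel measurements, the line is at about −2.91 and the clip at about −2.85, so I overshot by roughly 0.06 rad. I'll back off that much and then turn the bezel.

```bash
python3 - <<'E'
from h import *
np.set_printoptions(precision=4,suppress=True)
turn(KN,.071,-.06)
marks(DI,["zero_mark","pointer_tip"],2)
turn(DI,.083,1.0,25)
marks(DI,["zero_mark","pointer_tip"],2); marks(KN,["knob_line","index_tip"],2)
I={c:np.mean([viewer.read_camera(c)[0] for _ in range(3)],0).astype(np.uint8) for c in("top","side")}
for c in I: cv2.imwrite(f"pics/j_{c}.png",I[c])
cv2.imwrite("pics/j.png",np.vstack([np.hstack([crop(I[c],c,[*DI,.09],12),crop(I[c],c,[*KN,.07],18)]) for c in I]))
print(env.sense()["t"])
E
```

```text
q7 start -0.011627850937907674
grip 0.0371492078554053 [0.1139 0.368 ] 0.07109472707522527 [ 4.0443  0.9251 -3.3941]
turned -0.058900969598686 F [ 5.0066  1.6936 -2.4173] [ 0.2022 -1.1217  0.1558]
('zero_mark', 'top') 2 ang -0.165 sd 0.024 r 0.0166
('zero_mark', 'side') 2 ang -0.074 sd 0.009 r 0.0215
q7 start 0.5317944680831518
grip 0.054260716262694894 [-0.4362 -0.5598] 0.08313146700639766 [-0.7949 -0.488   1.5786]
turned 0.9966468987914727 F [ 3.7961  3.5427 -1.9828] [ 0.8205 -0.984   0.0089]
('zero_mark', 'top') 2 ang -1.138 sd 0.074 r 0.0188
('zero_mark', 'side') 2 ang -0.979 sd 0.107 r 0.0182
('knob_line', 'top') 2 ang -2.741 sd 0.013 r 0.0231
('index_tip', 'top') 2 ang -2.758 sd 0.005 r 0.0275
('knob_line', 'side') 2 ang -3.014 sd 0.028 r 0.0212
('index_tip', 'side') 2 ang -2.945 sd 0.032 r 0.0251
93.1917
```

View pics/j.png

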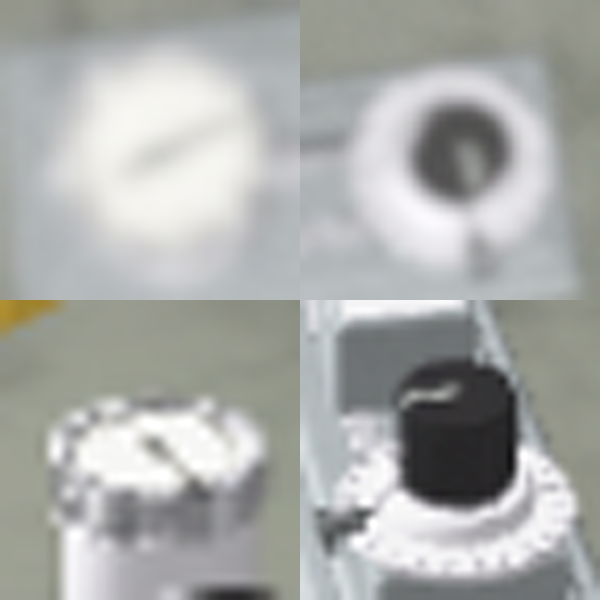

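```bash
cat >> h.py <<'E'
def pointer_fit(c,g,rmax=.016,z=.093):
    X=plane(c,z)[...,:2]-(DI+RAW[c]); r=np.hypot(X[...,0],X[...,1]); v,u=np.where(r<rmax); A=X[v,u]; I=g[v,u]
    def res(p):
        d=np.array([np.cos(p[0]),np.sin(p[0])]); q=A-p[3:5]; s=q@d; t=q@[-d[1],d[0]]
        m=np.exp(-.5*(t/.0018)**2)/(1+np.exp(-(s+.009)/.0015)); return np.r_[(p[1]+p[2]*m-I)/10,p[3:5]/.0007]
    f=min((least_squares(res,[a,240,-60,0,0],loss='soft_l1') for a in(.3,-.2,-.7,-1.2,-1.7)),key=lambda f:f.cost); return f.x*[1,1,1,1000,1000],f.cost
E
python3 - <<'E'
from h import *
np.set_printoptions(precision=2,suppress=True,linewidth=200)
for n in "aij":
  for c in("top","side"):
    g=cv2.imread(f"pics/{n}_{c}.png").astype(float).mean(2)
    print(n,c,*pointer_fit(c,g),*pointer_fit(c,g,.013))
for c in("top","side"):
    g=cv2.imread(f"pics/j_{c}.png").astype(float).mean(2); u,v=np.round(px(c,[*DI+RAW[c],.093])[0]).astype(int);print(c,u,v);print(g[v-8:v+10,u-10:u+12].astype(int))
    print(px(c,[[*(DI+RAW[c]+r*np.array([np.cos(a),np.sin(a)])),.093] for a,r in((0,0),(-1.0,.015),(-1.2,.015),(-1,.024),(-1.2,.024))]))
E
```

```text
a top [  0.06 240.63 -33.    -0.23  -1.1 ] 8.853081132433067 [  0.07 240.24 -31.93  -0.22  -1.08] 7.174743239218184
a side [  0.31 244.37 -86.01  -0.39   1.63] 7.6901994730095975 [  0.34 243.84 -88.75  -0.41   1.63] 6.668315992400995
i top [ -1.23 240.02 -33.3   -0.3   -0.04] 7.5069171219022195 [ -1.19 239.35 -33.55  -0.24  -0.07] 6.225485050711931
i side [ -1.21 245.23 -80.88   1.74   2.01] 14.226448936582472 [ -1.3  245.5  -91.5    1.66   1.81] 10.999140791108188
j top [ -1.1  240.49 -31.39  -0.3   -0.1 ] 6.049946328946623 [ -1.1  239.86 -31.76  -0.29  -0.16] 4.659053433477786
j side [ -1.13 245.32 -80.51   1.19   2.68] 14.319634559150714 [ -1.11 242.52 -61.1    1.25   2.3 ] 15.773331469883123
top 286 200
[[167 164 163 166 172 181 184 188 192 200 206 209 205 199 191 183 178 173 172 172 172 172]
 [174 170 167 171 183 198 205 205 212 219 223 225 222 219 211 201 192 184 180 179 178 179]
 [177 173 171 178 193 212 220 224 228 233 236 236 235 234 227 218 208 195 184 180 181 182]
 [178 176 178 187 202 219 231 236 239 241 242 243 242 241 237 230 222 206 185 177 180 182]
 [180 181 184 192 2
[... 2379 characters left out ...]
22 182 158 141 195 192 194 140 102 102 149 143 123 117 137 147 148]
 [153 153 162 138 159 216 168 128 125 142 137 125 119 122 123 152 144 123 125 147 151 151]
 [153 152 195 163 174 211 163 127 112 138 129 126 119 121 122 150 143 125 139 149 151 151]
 [153 152 152 231 240 188 152 115 113 145 135 145 127 124 125 151 146 155 152 152 151 152]
 [155 154 152 237 238 207 211 158 148 193 174 162 145 146 145 160 161 158 152 152 152 153]
 [155 155 152 237 237 225 206 185 172 168 166 165 165 165 163 162 160 157 152 152 151 151]
 [153 153 152 237 236 223 206 183 172 168 166 165 165 165 164 162 160 156 151 151 151 151]]
[[308.98 179.16]
 [311.59 180.94]
 [310.77 181.16]
 [313.18 182.03]
 [311.85 182.38]]
```

The pointer fit gives −1.11 and the zero mark −1.10. In the side pixels the bezel notch at (312.6,182) lies on the pointer's line, so the dial reads zero. Last, I'll check the tray, the disc and the bystanders.

```bash
python3 - <<'E'
from h import *
np.set_printoptions(precision=4,suppress=True)
p,d=viewer.read_camera("top"); P=cloud("top",d)
for k in range(5): print(k,disc_fit(P,slot(k)-OFF,.047,.06,.029)[0])
print([np.round(r["at"],3).tolist() for r in tip_of("top","bush_0")])
f=disc_fit(P,O-OFF+.011*UY,.069,.080,.029)[0]; print("disc",f,comp(f[:2]+OFF))
cv2.imwrite("pics/k.png",p[130:290,170:470,::-1].repeat(2,0).repeat(2,1)); print(env.sense()["t"])
E
```

```text
0 [0.464  0.1621 0.0283 0.0536]
1 [0.3829 0.1905 0.028  0.0529]
2 [0.4637 0.2689 0.0283 0.0532]
3 [0.393  0.323  0.0281 0.0529]
4 [0.4614 0.376  0.0282 0.0532]
[[0.392, 0.319, 0.001], [0.464, 0.158, 0.004], [0.381, 0.188, 0.002], [0.468, 0.271, 0.002], [0.459, 0.375, 0.005]]
disc [0.6113 0.0399 0.0286 0.0752] [-0.6762  9.8863]
93.2917
```

View pics/k.png

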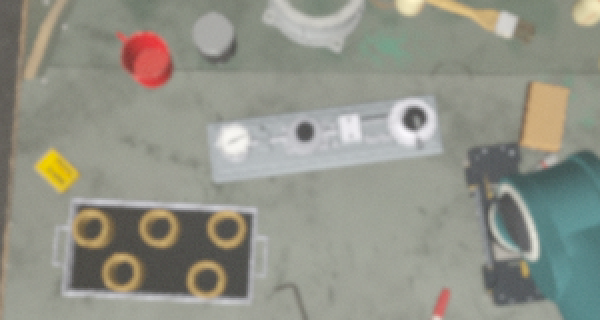

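All five bushes are upright in the tray. One was knocked sideways, but its rim is level with the others. The disc is 0.7 mm off-centre across the table and held between the anvils. Handing in.

```bash
python3 -c "
from station import *
print(workorder.finish_job())"
```

```text
the job is handed in; nothing more can be done
None
```

The job is handed in: all five bushes stand in the tray, the disc is held between both anvils, the knob line is at the clip to within about 0.05 rad, and the dial reads zero to within about 0.05 rad, as measured from the cameras.

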